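Gauge a blind hole and fit the dowel that suits its depth

TASK

The drilled wooden block has one empty blind hole of unknown depth between two fixed uprights. Take the depth gauge out of its stand, stand it in that hole with its tip on the bottom and let go of it; then take it again by its sliding collar, press the collar down onto the block's top face, and put the gauge back upright in its stand with the collar left as set. Going by that setting, and without trying a wrong dowel in the hole, fit the one loose dowel whose top will stand level with the two uprights, all the way to the bottom, leaving the other two in their rack and the lathe parts lying about undisturbed.

Things in the scene. Friction and masses are not known exactly. Their poses are not given: they have to be found in the camera images.
- block: light wooden block 60 x 190 x 72 mm high, fixed to the bench; origin at the centre of its underside, y along its length. A vertical blind hole of 16 mm diameter is at the middle of its top. The hole is 34, 43 or 52 mm deep; which one changes from time to time and has to be felt out. Two fixed 14 mm wooden uprights stand 34 mm above its top, 68 mm either side of the hole along y
- block_hole0 (a point): centre of the mouth of the empty blind hole, level with the block's top face; z up
- gauge_stand: dark wooden stand of the gauge, 64 x 64 x 38 mm high, fixed; origin at the centre of its underside; a 16 mm hole, 28 mm deep, in the middle of its top
- stand_mouth (a point): centre of the mouth of the stand's hole, level with the stand's top
- gauge: steel depth gauge, 104 mm long, about 150 g, standing upright in its stand tip down: a 14 mm rod with a rounded tip and a dark knob of 18 mm diameter over its top 21 mm; fine dark rings every 10 mm. Origin at the tip, z along the rod toward the knob. A 26 mm collar slides stiffly on the rod
- gauge_tip (a point): the lower tip of the gauge
- collar (a joint): sliding collar of the gauge (aluminium, 26 mm diameter, 16 mm high, held by about 7 N of friction): how far it has been pushed down toward the tip, m. At 0 its underside is 66 mm from the tip, so underside to tip is 66 mm minus this value (it starts 58 to 66 mm from the tip; range 0 to 36 mm). With the tip on the hole's bottom and the collar on the block's face that distance is the hole's depth
- collar_foot (a point): centre of the collar's underside; the collar reaches 16 mm up from here
- rack: dark wooden dowel rack 50 x 180 x 36 mm high, fixed; origin at the centre of its underside, y along its length; three 16 mm holes, 25 mm deep and 60 mm apart along y, hold the loose dowels upright in any order
- upright0_top (a point): centre of the top of one fixed upright of the block
- upright1_top (a point): centre of the top of the other fixed upright
- drill_chuck: steel drill chuck on a taper, 43 x 125 x 42 mm, lying loose on the bench: leave it alone
- drive_centre: steel drive centre, 23 x 85 x 22 mm, lying loose on the bench: leave it alone
- spindle_blank: half-turned wooden spindle, 40 x 158 x 39 mm, lying loose on the bench: leave it alone
- dowel_short: the short loose wooden dowel, 14 mm diameter, 68 mm long, 30 g, with a chamfered foot, standing in the rack; origin at the centre of its foot, z up; it comes level with the uprights (34 mm above the block's top) in a hole 34 mm deep
- dowel_short_top (a point): centre of the top of the short dowel
- dowel_medium: the medium loose wooden dowel, 14 mm diameter, 77 mm long, 30 g, with a chamfered foot, standing in the rack; origin at the centre of its foot, z up; it comes level with the uprights (34 mm above the block's top) in a hole 43 mm deep
- dowel_medium_top (a point): centre of the top of the medium dowel
- dowel_long: the long loose wooden dowel, 14 mm diameter, 86 mm long, 30 g, with a chamfered foot, standing in the rack; origin at the centre of its foot, z up; it comes level with the uprights (34 mm above the block's top) in a hole 52 mm deep
- dowel_long_top (a point): centre of the top of the long dowel

How it is judged:
By the outcome, as a careful person would: the job done as asked, in the order asked, and still so for the second after the job is handed in, with the robot touching nothing.
It also fails if it takes over 62 s, if anything falls off the work surface, if the arm or the gripper's body presses on something with over 40 N, if the wrist force passes 120 N, or if a joint passes its speed limit or range.

ROBOT

A 7-joint arm with a two-finger parallel gripper is mounted at the origin on a cart in front of the work surface, level with it; the furniture and walls round the work are solid. World frame = base frame: x ahead of the robot, y to its left, z up, the work surface at z = 0. Lengths are in m, angles in rad, forces in N, time in s.
With the tool pointing down it reaches from about 0.425 to 0.95 m from the base axis. Payload 4.7 kg.
Tool frame: the origin (TCP) lies on the centre line of the jaws, within the pads' length; the fingertips stand robot.nose_length ahead of it and the grasp point (between the pads) lies 8 mm behind it (robot.nose_length is the distance from the TCP to the fingertips, in m); z points along the fingers, x is the direction in which the jaws open and shut, and the axes are right-handed (so a half turn about z gives the same grasp; the last joint's range is limited). The gripper opens to 85 mm and grips with 20 to 120 N. Pads are 22 mm wide; open, the fingers measure 114 mm over their backs; the gripper's body (76 mm by 85 mm) begins 54 mm behind the grasp point. The pads swing forward as they close: fully open they stand 13 mm farther back than shut.
Start: joints at [-1.274, 0.469, -0.049, 1.532, 0.024, 1.141, -0.082], TCP at [0.216, 0.64, 0.242] pointing down, gripper open.
Joint ranges: [-2.59, 2.59], [-0.33, 1.99], [-1.39, 1.29], [0.1, 2.45], [-1.04, 4.18], [0.21, 1.99], [-2.66, 2.66]. Speed limits (rad/s): [2.57, 2.57, 3.14, 3.14, 3.14, 3.14, 3.14].

INTERFACE

Orientations are given as [roll, pitch, yaw] about the fixed x, y, z axes, in that order (R = Rz(yaw) Ry(pitch) Rx(roll)).
In Python, from plant import robot gives the robot as it stands. Calls block until the motion is done:
- robot.goto(position, orientation): joint-space move of the TCP to a pose.
- robot.move_straight(position, vel=0.15, attitude=None, contact_N=None): straight line of the TCP; attitude=None keeps the orientation; vel is the mean speed in m/s. With contact_N (N) it stops when the force on the tool has changed by that much, and returns True; else False.
- robot.move_joints(angles): joint-space move.
- robot.grip(opening, strength=None): opening from 0.0 (shut) to 1.0 (fully open); strength is the grip in N (None keeps the last); returns when the fingers have stopped.
- robot.sleep(seconds).
- robot.inverse_kinematics(position, orientation): joint angles nearest the present ones, or None.
- robot.sense(): the state.
- robot.grab_frame(name): name is "scene" or "side" or "wrist"; returns a dict with "image" (400x640x3 uint8, red, green, blue), "range_z" (400x640 float32, m along the optical axis (not along the pixel's ray), 0 where there is no reading), "fx", "fy", "cx", "cy" (pixels), "R" (3x3) and "t" (3): a world point X has camera coordinates R X + t. Camera axes: x right, y down, z forward; pixel columns grow to the right and rows downward; lengths in m; the calibration is good to about 2 mm. The wrist camera is an equidistant fisheye: a pixel r from the principal point sees the ray r / f radians off the axis. A picture is of the moment at which its call begins.
A pose or a line that the arm cannot do raises robot.IKError and nothing moves.
- robot.close_job(): hands the job in, once; it reports no verdict.
The state is a dict: "t": time; "joint_pos": joint angles; "joint_velocities": joint speeds; "effort": joint torques, N m; "tcp_pos": TCP position; "tcp_rot": TCP orientation; "wrist_force": force on the tool from outside, world axes, zero at the start; "torque": the same for the moment, N m; "opening": opening from 0.0 (shut) to 1.0 (fully open).
Only numpy, scipy, OpenCV 4.12 (cv2) and the standard library are available. Lean on these libraries where they do the work, as an engineer would, in place of code of your own. Each camera call takes 0.05 s, during which the arm holds its last target.

## Working session

There is one attempt and no reset: what is moved stays moved. The work goes in short steps, each a Python script; the robot and the scene stay as the last script left them, time stands still between calls to the robot, and variables do not carry over. Pictures are saved under pics/ and viewed, and the job is handed in when it is done.

```bash
ls; mkdir -p pics
python3 - <<'E'
from plant import robot
import cv2,numpy as np
print(robot.nose_length, robot.sense())
for n in ["scene","side","wrist"]:
    f=robot.grab_frame(n); cv2.imwrite(f"pics/{n}0.png",f["image"][:,:,::-1])
    print(n,f["fx"],f["cx"],f["cy"],np.round(f["R"],3).tolist(),f["t"])
E
```

```text
pics
0.011 {'t': 0.0, 'joint_pos': array([-1.27387522,  0.46947044, -0.04862218,  1.53367405,  0.02411201,
        1.14100669, -0.08226264]), 'joint_velocities': array([-0.00205631,  0.00022954,  0.0007478 ,  0.00058338,  0.0009299 ,
        0.00021734,  0.00183964]), 'effort': array([ 2.13253911e-04, -5.10324311e+01, -4.65853431e-02, -2.37719661e+01,
        1.07075452e-02,  7.43727403e-03,  1.38029125e-05]), 'tcp_pos': array([0.21585691, 0.63896769, 0.24125036]), 'tcp_rot': array([3.14152203e+00, 1.97101846e-03, 1.24507302e+00]), 'wrist_force': array([ 0.37804824,  0.08508941, -0.19573123]), 'torque': array([-0.03364122, -0.04156805,  0.0452853 ]), 'opening': 1.0001063097070833}
scene 398.19513968199584 315.12267338876387 204.8359974931581 [[-0.795, -0.606, 0.0], [-0.44, 0.577, -0.689], [0.417, -0.548, -0.725]] [0.38797554 0.45068491 0.6026783 ]
side 401.86958273789554 312.0643937045403 195.43712142136133 [[0.956, -0.292, 0.011], [-0.255, -0.852, -0.457], [0.143, 0.434, -0.889]] [-0.65439085  0.05192714  1.00361329]
wrist 309.70691628693146 320.782727209571 195.44536716207844 [[0.32, 0.947, -0.002], [0.904, -0.305, 0.298], [0.282, -0.097, -0.954]] [-0.67453363 -0.03846937  0.37992745]
```

View pics/scene0.png

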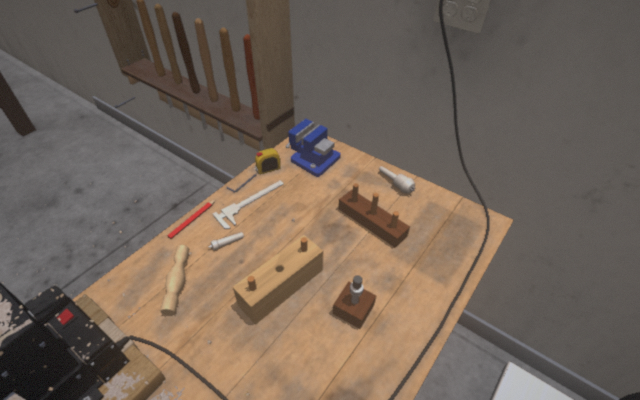

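View pics/side0.png

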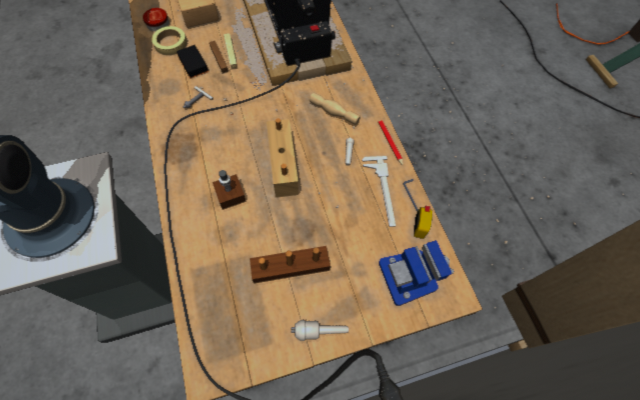

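View pics/wrist0.png

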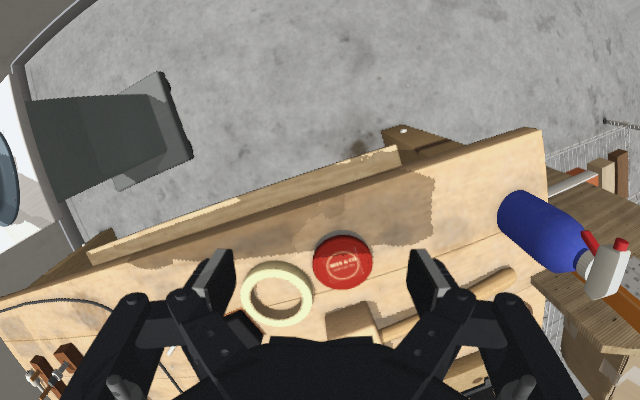

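The scene view shows the block with its hole near (279,268), the gauge in its stand at (356,290) and the dowels at (354,190), (375,202), (394,218). The side view shows the hole at (281,150), the gauge at (226,180) and the rack at (290,262). I'll zoom in on these.

```bash
cat > h.py <<'E'
import numpy as np, cv2
from plant import robot
def rays(f,u,v):
    u=np.atleast_1d(u).astype(float);v=np.atleast_1d(v).astype(float)
    d=np.stack([(u-f["cx"])/f["fx"],(v-f["cy"])/f["fy"],np.ones_like(u)],-1)
    R=np.array(f["R"]);t=np.array(f["t"])
    return -R.T@t, d@R
def onplane(f,u,v,z):
    c,d=rays(f,u,v); s=(z-c[2])/d[:,2]; return c+s[:,None]*d
def tri(fs,uvs):
    A=np.zeros((3,3));b=np.zeros(3);L=[]
    for f,(u,v) in zip(fs,uvs):
        c,d=rays(f,u,v);d=d[0]/np.linalg.norm(d[0]);P=np.eye(3)-np.outer(d,d);A+=P;b+=P@c;L.append((c,P))
    X=np.linalg.solve(A,b); return X,[np.linalg.norm(P@(X-c)) for c,P in L]
def proj(f,X):
    p=np.array(f["R"])@np.array(X)+np.array(f["t"]); return f["fx"]*p[0]/p[2]+f["cx"],f["fy"]*p[1]/p[2]+f["cy"]
def cloud(f):
    v,u=np.mgrid[0:400,0:640]; z=f["range_z"]
    d=np.stack([(u-f["cx"])/f["fx"],(v-f["cy"])/f["fy"],np.ones_like(z)],-1)*z[...,None]
    return (d-np.array(f["t"]))@np.array(f["R"])
E
python3 - <<'E'
from h import *
fs={n:robot.grab_frame(n) for n in("scene","side")}
np.save("f0.npy",fs,allow_pickle=True)
for n,(a,b,c,d) in {"scene":(225,160,425,330),"side":(200,110,340,290)}.items():
    im=fs[n]["image"][b:d,a:c,::-1]; s=4 if n=="scene" else 4
    s=min(800/(c-a),600/(d-b)); s=int(s)
    im=cv2.resize(im,None,fx=s,fy=s,interpolation=cv2.INTER_CUBIC)
    cv2.imwrite(f"pics/{n}_z.png",im); print(n,s,im.shape)
    P=cloud(fs[n]); 
    uv={"scene":[(279,266),(304,240),(252,281),(356,279),(354,186),(375,197),(394,214)],"side":[(281,150),(278,124),(284,168),(225,177),(264,261),(289,254),(317,252)]}[n]
    for u,v in uv: print(u,v,P[v,u].round(4))
E
```

```text
scene 3 (510, 600, 3)
279 266 [ 0.6019 -0.0266  0.0647]
304 240 [ 0.582  -0.0859  0.1064]
252 281 [0.6005 0.0489 0.1032]
356 279 [ 0.4432 -0.0668  0.1152]
354 186 [ 0.598  -0.2977  0.0888]
375 197 [ 0.5377 -0.294   0.0914]
394 214 [ 0.4799 -0.2836  0.0806]
side 3 (540, 420, 3)
281 150 [ 0.5963 -0.0133  0.0604]
278 124 [0.6048 0.0391 0.0995]
284 168 [ 0.5846 -0.095   0.1066]
225 177 [ 0.4463 -0.0791  0.1063]
264 261 [ 0.4841 -0.2935  0.0778]
289 254 [ 0.5395 -0.3005  0.0974]
317 252 [ 0.5998 -0.3102  0.087 ]
```

View pics/scene_z.png

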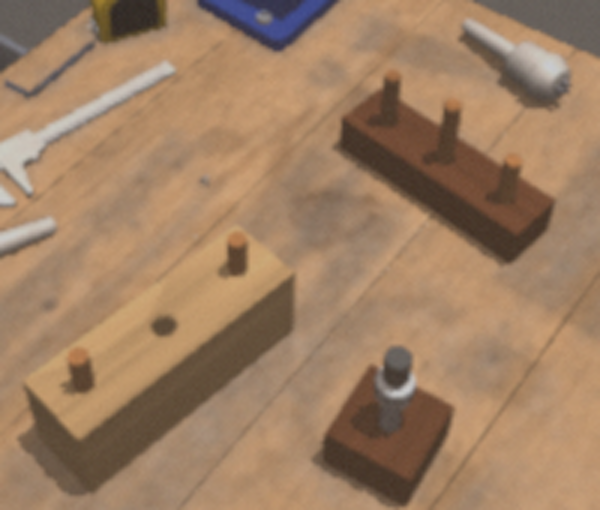

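View pics/side_z.png

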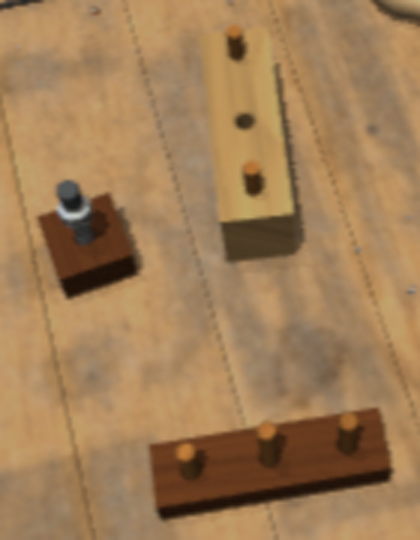

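The zoomed views match the expected layout. Across the rack from the side view's left the dowels run short, long, medium. Next I'll triangulate the points.

Run:
```python
from h import *
fs=np.load("f0.npy",allow_pickle=True).item()
S=lambda x,y:(225+(x+.5)/3-.5,160+(y+.5)/3-.5)
D=lambda x,y:(200+(x+.5)/3-.5,110+(y+.5)/3-.5)
pts={"hole":(S(163,325),D(245,121),.072),"upA":(S(236,238),D(252,168),.106),"upB":(S(79,354),D(234,31),.106),
"knob":(S(397,353),D(67,186),.114),"mid":(S(452,105),D(267,428),.097),"near":(S(512,160),D(187,452),.079),"far":(S(392,75),D(348,417),.088)}
for k,(a,b,z) in pts.items():
    X,r=tri([fs["scene"],fs["side"]],[a,b])
    print(k,X.round(4),np.round(r,4),"planes",onplane(fs["scene"],*a,z)[0].round(4),onplane(fs["side"],*b,z)[0].round(4))
```

```text
hole [ 0.5959 -0.0202  0.0703] [0.0001 0.0001] planes [ 0.5949 -0.0194  0.072 ] [ 0.5958 -0.0212  0.072 ]
upA [ 0.5855 -0.0878  0.1053] [0.0002 0.0002] planes [ 0.5849 -0.0874  0.106 ] [ 0.5856 -0.0882  0.106 ]
upB [0.6059 0.046  0.1064] [0.0004 0.0004] planes [0.6056 0.0457 0.106 ] [0.6063 0.0465 0.106 ]
knob [ 0.4431 -0.0698  0.1172] [0. 0.] planes [ 0.4441 -0.0718  0.114 ] [ 0.4429 -0.0678  0.114 ]
mid [ 0.5394 -0.2965  0.0963] [0.0005 0.0005] planes [ 0.5386 -0.2959  0.097 ] [ 0.5399 -0.2965  0.097 ]
near [ 0.4802 -0.2907  0.0776] [0.0002 0.0002] planes [ 0.4795 -0.2895  0.079 ] [ 0.4803 -0.2912  0.079 ]
far [ 0.5984 -0.303   0.0893] [0.0006 0.0006] planes [ 0.5985 -0.3042  0.088 ] [ 0.5991 -0.3024  0.088 ]
```

Triangulation agrees with the given sizes: the uprights are 135 mm apart (136 expected) and the dowel spacing is 59.5 mm (60 expected). The gauge top comes out at 117 mm (114 expected). Next I'll move above the gauge and check with the wrist camera.

Run:
```python
from h import *
DOWN=lambda y:[np.pi,0,y]
t0=robot.sense()["t"]
for z in(.25,.105):
    print(z,robot.inverse_kinematics([.4435,-.070,z],DOWN(-.15)))
robot.goto([.4435,-.070,.20],DOWN(-.15))
s=robot.sense();print(s["t"]-t0,s["tcp_pos"],s["tcp_rot"])
f=robot.grab_frame("wrist");np.save("fw1.npy",f,allow_pickle=True);cv2.imwrite("pics/w1.png",f["image"][:,:,::-1])
R=np.array(f["R"]);c=-R.T@np.array(f["t"]);print("cam",c, R[2])
# expected pixel positions (equidistant)
def pf(X):
    p=R@np.array(X)+np.array(f["t"]);th=np.arctan2(np.hypot(p[0],p[1]),p[2]);a=np.arctan2(p[1],p[0]);r=f["fx"]*th
    return f["cx"]+r*np.cos(a),f["cy"]+r*np.sin(a)
for k,X in {"knob":(.4435,-.07,.114),"hole":(.5957,-.0205,.072)}.items(): print(k,pf(X))
```

```text
0.25 [-0.66570545  0.08567892  0.78908012  2.06603797 -0.07149843  1.01626537
  0.00923076]
0.105 [-0.60320124  0.38150112  0.82140826  2.22010149 -0.43544268  0.70259007
  0.37209725]
2.6417 [ 0.44395178 -0.0691366   0.20000015] [ 3.14150207e+00 -1.38800449e-04 -1.48065330e-01]
cam [0.45538338 0.00690781 0.33148528] [-0.04459953 -0.29553883 -0.9542891 ]
knob (np.float64(320.39740847499473), np.float64(207.8633862898111))
hole (np.float64(478.60612181637794), np.float64(116.52911274174924))
```

View pics/w1.png

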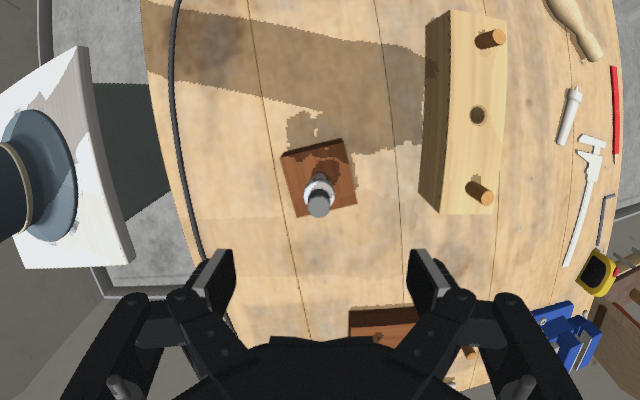

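The wrist view shows the knob near (319,207) and the hole near (478,115), both within about 2 px of prediction. I'll zoom in and measure.

```bash
cat >> h.py <<'E'
DOWN=lambda y:[np.pi,0,y]
def fray(f,u,v):
    x=u-f["cx"];y=v-f["cy"];r=np.hypot(x,y);th=r/f["fx"];d=np.array([np.sin(th)*x/max(r,1e-9),np.sin(th)*y/max(r,1e-9),np.cos(th)])
    R=np.array(f["R"]);return -R.T@np.array(f["t"]),R.T@d
def fplane(f,u,v,z):
    c,d=fray(f,u,v);return c+d*(z-c[2])/d[2]
def pf(f,X):
    p=np.array(f["R"])@np.array(X)+np.array(f["t"]);th=np.arctan2(np.hypot(p[0],p[1]),p[2]);a=np.arctan2(p[1],p[0]);r=f["fx"]*th
    return f["cx"]+r*np.cos(a),f["cy"]+r*np.sin(a)
def zoom(f,a,b,c,d,s,name):
    cv2.imwrite(name,cv2.resize(f["image"][b:d,a:c,::-1],None,fx=s,fy=s,interpolation=cv2.INTER_CUBIC))
E
python3 - <<'E'
from h import *
f=np.load("fw1.npy",allow_pickle=True).item()
im=f["image"]
a=np.hstack([cv2.resize(im[b:b+60,u:u+60,::-1],None,fx=6,fy=6,interpolation=cv2.INTER_CUBIC) for u,b in((290,165),(450,85))])
cv2.imwrite("pics/w1z.png",a)
E
```

```text
(no output)
```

View pics/w1z.png

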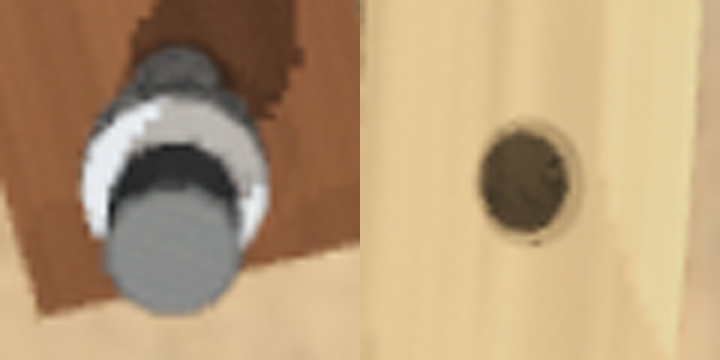

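Run:
```python
from h import *
f=np.load("fw1.npy",allow_pickle=True).item()
print(fplane(f,318.2,205.7,.114),fplane(f,478.1,115.1,.072),fplane(f,477.6,115,.072))
# collar outer width
c,d=fray(f,318.2,205.7)
```

```text
[ 0.44213679 -0.06806813  0.114     ] [ 0.59525952 -0.01915792  0.072     ] [ 0.59473062 -0.0190317   0.072     ]
```

Run:
```python
from h import *
t0=robot.sense()["t"]
robot.move_straight([.443,-.069,.106],vel=.1)
robot.grip(0.0,60)
s=robot.sense();print(s["t"]-t0,s["tcp_pos"],s["opening"],s["wrist_force"])
robot.move_straight([.443,-.069,.190],vel=.1)
robot.goto([.5955,-.020,.190],DOWN(-.15))
robot.move_straight([.5955,-.020,.180],vel=.1)
s=robot.sense();print(s["t"]-t0,s["tcp_pos"],s["opening"],s["wrist_force"],s["torque"],s["tcp_rot"])
fs={n:robot.grab_frame(n) for n in("scene","side","wrist")}
np.save("f2.npy",fs,allow_pickle=True)
for n in("scene","side"):
    u,v=map(int,proj(fs[n],(.5955,-.02,.1))); zoom(fs[n],u-50,v-50,u+50,v+50,6,f"pics/{n}2.png");print(n,u,v)
zoom(fs["wrist"],220,100,420,300,3,"pics/wrist2.png")
print(s["t"])
a=np.hstack([cv2.resize(cv2.imread(f"pics/{n}2.png"),(400,400)) for n in("scene","side")])
cv2.imwrite("pics/two2.png",a)
```

```text
1.7416 [ 0.44318841 -0.06904972  0.10624238] 0.1705559329026273 [-1.34282279  0.86426977  2.72226616]
3.6666 [ 0.59399001 -0.02059638  0.17956212] 0.174368054586243 [-1.23104783 -0.65111934 -0.04028081] [ 0.01935396 -0.00729425  0.02729254] [-3.14137846e+00  2.03627315e-03 -1.51495156e-01]
scene 278 259
side 280 143
6.6083
```

View pics/two2.png

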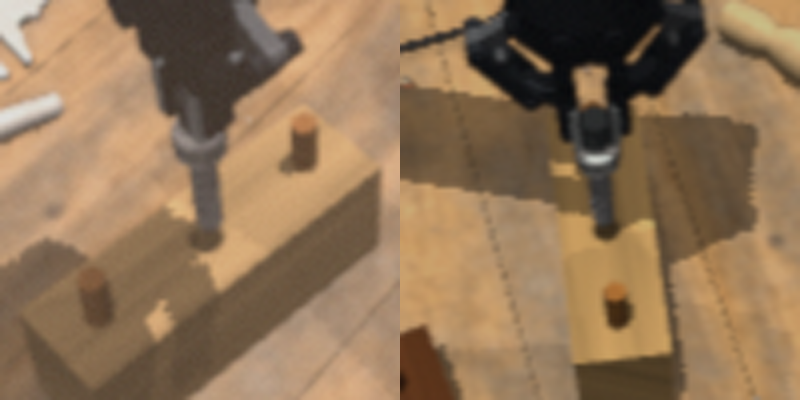

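View pics/wrist2.png

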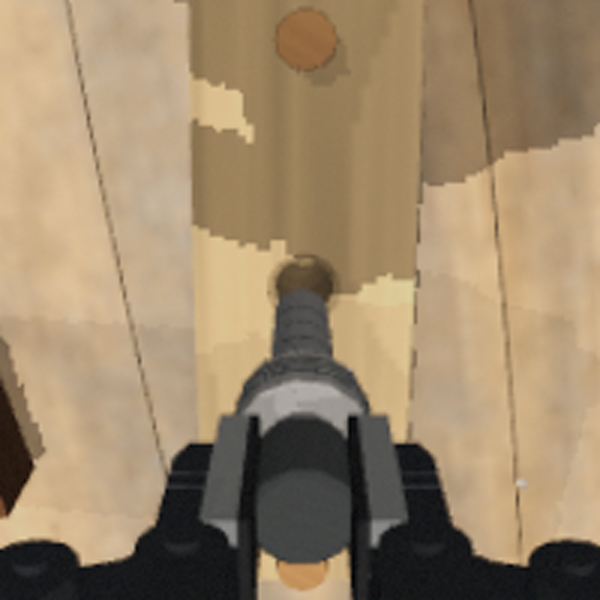

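The gauge is held and hangs upright over the hole. In the zoomed wrist view the hole is at (304,285) and the rod tip at (302,300). Now I'll check how far the arm settled and the remaining offset.

```bash
python3 - <<'E'
from h import *
s=robot.sense();print(s["t"],s["tcp_pos"],s["joint_velocities"].round(3),s["tcp_rot"])
fs=np.load("f2.npy",allow_pickle=True).item();w=fs["wrist"]
q=lambda x,y:(220+(x+.5)/3-.5,100+(y+.5)/3-.5)
print("hole w",fplane(w,*q(304,287),.072))
print("knobtop",fplane(w,*q(305,517),.0842+.104), "upright",fplane(w,*q(306,39),.106))
for n in("scene","side"):
    print(n,proj(fs[n],(.5955,-.02,.072)))
    for X in((s["tcp_pos"][0],s["tcp_pos"][1],s["tcp_pos"][2]-.096),): print(" tip",proj(fs[n],X))
E
python3 -c "
import cv2
for n in('scene','side'):
    im=cv2.imread(f'pics/{n}2.png')[190:430,180:420];cv2.imwrite(f'pics/{n}2b.png',cv2.resize(im,None,fx=1.6,fy=1.6))
a=cv2.hconcat([cv2.imread(f'pics/{n}2b.png') for n in('scene','side')]);cv2.imwrite('pics/2c.png',a)"
```

```text
6.7583 [ 0.59523851 -0.02031221  0.1805021 ] [-0.001 -0.     0.    -0.007 -0.002 -0.001 -0.   ] [-3.14106885e+00 -4.46925124e-04 -1.50628994e-01]
hole w [ 0.59537379 -0.01849615  0.072     ]
knobtop [ 0.59537046 -0.01948025  0.1882    ] upright [0.60596899 0.04820819 0.106     ]
scene (np.float64(279.0015037225028), np.float64(267.6529234210432))
 tip (np.float64(278.79371205740676), np.float64(264.046192971332))
side (np.float64(281.1073512568778), np.float64(149.63365799530035))
 tip (np.float64(280.75154123046815), np.float64(146.96584532001916))
```

View pics/2c.png

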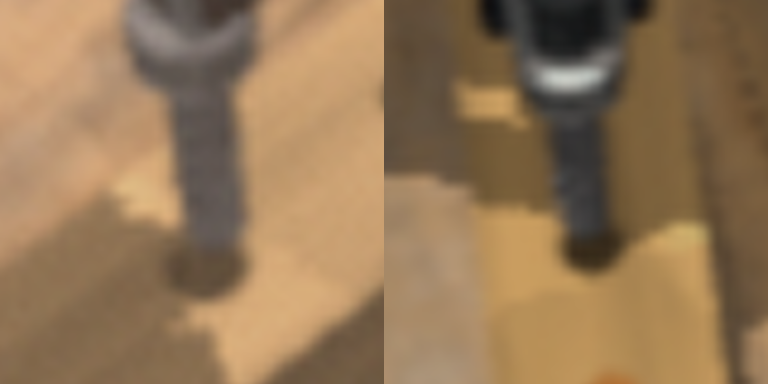

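Run:
```python
from h import *
fs=np.load("f2.npy",allow_pickle=True).item();w=fs["wrist"]
p=np.array(robot.sense()["tcp_pos"])
im=w["image"].copy()
def mark(f,im,X,c):
    u,v=f; cv2.circle
big=cv2.resize(w["image"][150:260,270:370,::-1],None,fx=6,fy=6,interpolation=cv2.INTER_CUBIC)
def dr(X,col):
    u,v=pf(w,X);cv2.circle(big,(int((u-270+.5)*6),int((v-150+.5)*6)),3,col,-1)
b=np.array([-.0005,.0018,0])
for k in range(0,105,10):  # gauge axis if vertical below tcp incl wrist bias
    dr([p[0],p[1],p[2]-.096+k/1000]+b,(0,0,255))
for a in np.linspace(0,6.28,40):
    dr([.5955+.008*np.cos(a),-.0205+.008*np.sin(a),.072]+b,(0,255,0))
for a in np.linspace(0,6.28,40):
    dr([p[0]+.007*np.cos(a),p[1]+.007*np.sin(a),p[2]-.096+.007]+b,(255,0,0))
cv2.imwrite("pics/w2d.png",big[:600])
```

```text
(no output)
```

View pics/w2d.png

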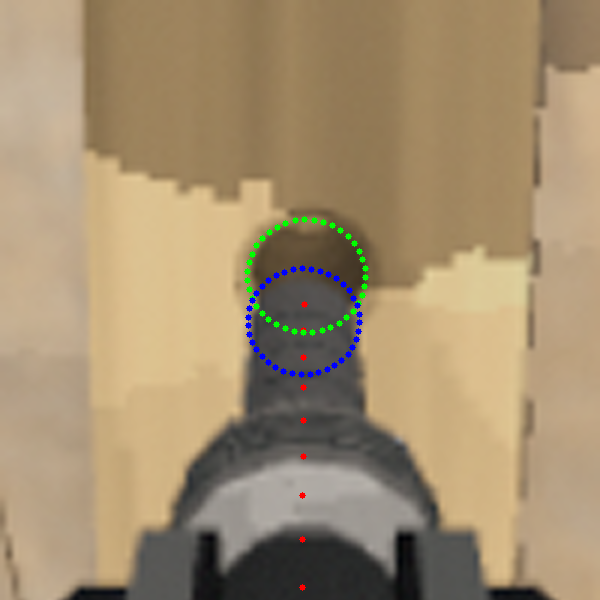

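The overlay fits within about 0.5 mm. Inserting until contact.

Run:
```python
from h import *
t0=robot.sense()["t"]
robot.move_straight([.5958,-.0198,.155],vel=.05,contact_N=10)
s=robot.sense();print(s["tcp_pos"],s["wrist_force"],s["torque"])
if s["tcp_pos"][2]<.158:
    c=robot.move_straight([.5958,-.0198,.110],vel=.03,contact_N=8)
    s=robot.sense();print(c,s["t"]-t0,s["tcp_pos"],s["wrist_force"],s["torque"],s["t"])
```

```text
[ 0.59579688 -0.01992321  0.15484108] [ 0.89667371 -0.22364038 -1.58021428] [-0.03893509 -0.04217461 -0.00448904]
True 1.8249999999999993 [ 0.59605848 -0.0199296   0.11627042] [-0.2087826   0.0750909   5.20144853] [0.01646677 0.15281639 0.04309937] 8.5833
```

The contact height puts the depth at about 51.7 mm, which matches the 52 mm option. I'll release and look.

Run:
```python
from h import *
robot.grip(0.7)
robot.sleep(.2)
f=robot.grab_frame("wrist");np.save("f3.npy",f,allow_pickle=True)
s=robot.sense();print(s["t"],s["tcp_pos"],s["wrist_force"],s["opening"])
big=cv2.resize(f["image"][150:300,220:420,::-1],None,fx=4,fy=4,interpolation=cv2.INTER_CUBIC)
b=np.array([-.0005,.0018,0])
def dr(X,col):
    u,v=pf(f,X);cv2.circle(big,(int((u-220+.5)*4),int((v-150+.5)*4)),1,col,-1)
for z,col in((.078,(0,0,255)),(.082,(0,255,0)),(.086,(255,0,0))):
    for a in np.linspace(0,6.28,80):
        dr([.5957+.013*np.cos(a),-.0203+.013*np.sin(a),z+.016]+b,col)
        if np.sin(a)>0: dr([.5957+.013*np.cos(a),-.0203+.013*np.sin(a),z]+b,col)
cv2.imwrite("pics/w3.png",big)
P=f["range_z"]; print(P.shape)
# depth along collar: points in world
R=np.array(f["R"]);c=-R.T@np.array(f["t"])
for v in range(190,300,5):
    cc,d=fray(f,320,v);dc=R@d;X=c+d*P[v,320]/dc[2];print(v,X.round(4))
```

```text
9.3333 [ 0.59489307 -0.01953537  0.11512184] [0.22908077 0.04722876 0.48950003] 0.7054247419998154
(400, 640)
190 [0.5981 0.0057 0.0716]
195 [0.5976 0.0027 0.0716]
200 [ 5.972e-01 -5.000e-04  7.150e-02]
205 [ 0.5967 -0.0036  0.0715]
210 [ 0.5962 -0.007   0.0708]
215 [ 0.5956 -0.0105  0.0698]
220 [ 0.5963 -0.0069  0.0871]
225 [ 0.5963 -0.0068  0.0945]
230 [ 0.5961 -0.0085  0.0972]
235 [ 0.5956 -0.0115  0.0969]
240 [ 0.5953 -0.0138  0.0984]
245 [ 0.5957 -0.0117  0.1085]
250 [ 0.5958 -0.0107  0.1158]
255 [ 0.5958 -0.011   0.1203]
260 [ 0.5958 -0.0116  0.1239]
265 [ 0.5954 -0.0141  0.1241]
270 [ 0.5949 -0.0172  0.1233]
275 [ 0.5946 -0.0191  0.1247]
280 [ 0.5942 -0.022   0.1244]
285 [ 0.5936 -0.0256  0.1232]
290 [ 0.5876 -0.0636  0.0723]
295 [ 0.587  -0.0675  0.0727]
```

View pics/w3.png

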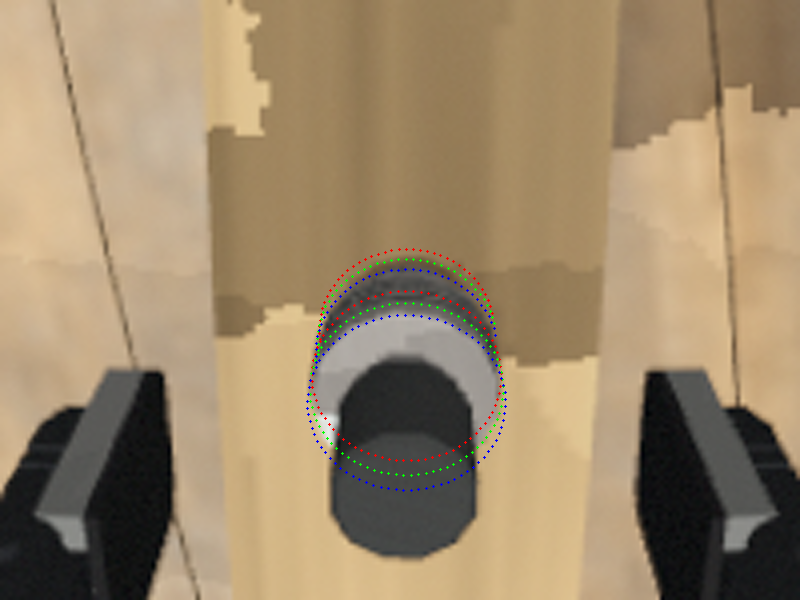

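The collar's top is at about 98 mm, so its foot is at about 82 mm. The gauge top reads 124 mm, which again means 52 mm deep. Now I'll grip the collar and press it down.

Run:
```python
from h import *
t0=robot.sense()["t"]
robot.move_straight([.5956,-.0203,.097],vel=.08)
robot.grip(0.0,80)
s=robot.sense();print(s["t"]-t0,s["tcp_pos"],s["wrist_force"],s["opening"])
c=robot.move_straight([.5956,-.0203,.078],vel=.03,contact_N=20)
s=robot.sense();print(c,s["t"],s["tcp_pos"],s["wrist_force"],s["opening"])
```

```text
0.8084000000000007 [ 0.5958524  -0.02035744  0.09752845] [-1.48613259  0.51984262  3.4019681 ] 0.26164571647328055
True 10.5833 [ 0.59589392 -0.02034536  0.0879617 ] [-1.3500332   0.36099085  6.05397705] 0.25944163467176434
```

Run:
```python
from h import *
c=robot.move_straight([.5959,-.0203,.080],vel=.03,contact_N=20)
s=robot.sense();print(c,s["t"],s["tcp_pos"],s["wrist_force"],s["opening"])
robot.grip(0.6)
robot.sleep(.1)
s=robot.sense();print(c,s["t"],s["tcp_pos"],s["wrist_force"],s["opening"])
fs={n:robot.grab_frame(n) for n in("scene","side","wrist")};np.save("f4.npy",fs,allow_pickle=True)
f=fs["wrist"]
big=cv2.resize(f["image"][180:320,260:380,::-1],None,fx=4,fy=4,interpolation=cv2.INTER_CUBIC)
h=big.shape[0]
o=[big]
for n in("scene","side"):
    u,v=map(int,proj(fs[n],(.5955,-.02,.09)));o.append(cv2.resize(fs[n]["image"][v-20:v+20,u-14:u+15,::-1],None,fx=h/40*.5,fy=h/40,interpolation=cv2.INTER_CUBIC) if 0 else cv2.resize(fs[n]["image"][v-35:v+35,u-11:u+11,::-1],None,fx=8,fy=8,interpolation=cv2.INTER_CUBIC))
cv2.imwrite("pics/w4.png",np.hstack(o))if 0 else None
R=np.array(f["R"]);c0=-R.T@np.array(f["t"]);P=f["range_z"]
for v in range(190,300,5):
    cc,d=fray(f,320,v);dc=R@d;X=c0+d*P[v,320]/dc[2];print(v,X.round(4))
cv2.imwrite("pics/w4.png",big)
```

```text
True 10.7917 [ 0.59592356 -0.02041433  0.08796061] [-1.88003941  0.2987622   7.89054371] 0.26122083839691357
True 11.2833 [ 0.59541207 -0.02033724  0.08692618] [-0.14954065  0.58936734 -0.07523192] 0.5953259401430594
190 [0.6    0.0133 0.0721]
195 [0.5996 0.0107 0.072 ]
200 [0.5992 0.0079 0.0714]
205 [0.5989 0.0058 0.0729]
210 [0.5985 0.0028 0.072 ]
215 [5.981e-01 3.000e-04 7.220e-02]
220 [ 0.5976 -0.0028  0.0713]
225 [ 0.5972 -0.0054  0.0717]
230 [ 0.597  -0.007   0.0744]
235 [ 0.5971 -0.0068  0.0809]
240 [ 0.597  -0.0072  0.0857]
245 [ 0.5968 -0.009   0.0874]
250 [ 0.5964 -0.0113  0.0881]
255 [ 0.5963 -0.0126  0.0906]
260 [ 0.5962 -0.0135  0.0939]
265 [ 0.5961 -0.014   0.0975]
270 [ 0.5966 -0.0112  0.1067]
275 [ 0.5966 -0.0116  0.11  ]
280 [ 0.5965 -0.0121  0.1131]
285 [ 0.5966 -0.0117  0.1174]
290 [ 0.5967 -0.0113  0.1214]
295 [ 0.5967 -0.0118  0.1239]
```

View pics/w4.png

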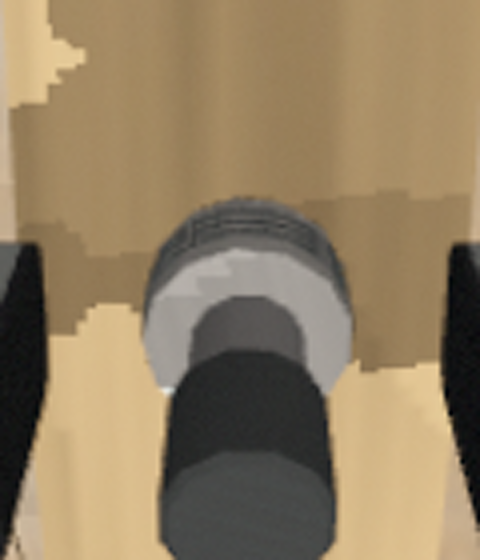

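The collar's top is now at 88 mm, so its foot sits on the 72 mm face. The gauge top is still at 124 mm, so the tip stayed on the bottom. The setting is 52 mm, which calls for the long dowel. I'll re-grip by the knob and return the gauge to its stand.

Run:
```python
from h import *
t0=robot.sense()["t"]
robot.move_straight([.5956,-.0203,.116],vel=.08)
robot.grip(0.0,60)
robot.move_straight([.5956,-.0203,.190],vel=.1)
robot.goto([.4430,-.0697,.190],DOWN(-.15))
robot.move_straight([.4430,-.0697,.146],vel=.1)
robot.sleep(.3)
s=robot.sense();print(s["t"],s["tcp_pos"],s["wrist_force"],s["opening"])
f=robot.grab_frame("wrist")
p=s["tcp_pos"]
big=cv2.resize(f["image"][140:290,245:395,::-1],None,fx=4,fy=4,interpolation=cv2.INTER_CUBIC)
b=np.array([-.0005,.0018,0])
def dr(X,col):
    u,v=pf(f,X);cv2.circle(big,(int((u-245+.5)*4),int((v-140+.5)*4)),1,col,-1)
for a in np.linspace(0,6.28,60):
    dr([.4430+.008*np.cos(a),-.0697+.008*np.sin(a),.038]+b,(0,255,0))
    dr([p[0]+.007*np.cos(a),p[1]+.007*np.sin(a),p[2]-.096+.007]+b,(255,0,0))
cv2.imwrite("pics/w5.png",big)
```

```text
14.8333 [ 0.4433631  -0.06965607  0.14645919] [-0.50940088  0.12403892 -1.1755788 ] 0.17193277939353716
```

View pics/w5.png

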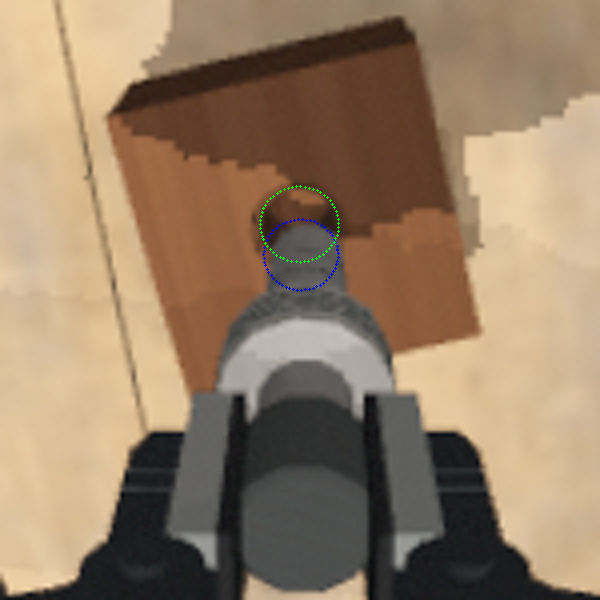

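The overlay matches to within 1 mm: the hole is at about (300,224) and the rod about 4 px to the right of its prediction. Inserting with a 0.5 mm correction.

Run:
```python
from h import *
robot.move_straight([.4426,-.0697,.125],vel=.06,contact_N=10)
s=robot.sense();print(s["tcp_pos"],s["wrist_force"])
if s["tcp_pos"][2]<.128:
    c=robot.move_straight([.4428,-.0697,.100],vel=.03,contact_N=8)
    s=robot.sense();print(c,s["t"],s["tcp_pos"],s["wrist_force"],s["torque"])
```

```text
[ 0.4423136  -0.06988748  0.1245624 ] [ 0.06883347 -0.66626606 -1.67926472]
True 16.025 [ 0.4431275  -0.06972576  0.10557291] [-0.03937992 -0.30287784  6.4175354 ] [ 0.05423652  0.12822213 -0.00175426]
```

Run:
```python
from h import *
robot.grip(0.5)
robot.move_straight([.4430,-.0697,.20],vel=.15)
f=robot.grab_frame("wrist");cv2.imwrite("pics/w6a.png",f["image"][150:300,220:420,::-1])
robot.goto([.5394,-.2965,.19],DOWN(-.15)); robot.sleep(.3)
s=robot.sense();print(s["t"],s["tcp_pos"],s["opening"])
fs={n:robot.grab_frame(n) for n in("side","scene","wrist")};np.save("f6.npy",fs,allow_pickle=True)
f=fs["wrist"]
big=cv2.resize(f["image"][130:290,220:420,::-1],None,fx=4,fy=4,interpolation=cv2.INTER_CUBIC)
b=np.array([-.0005,.0018,0])
def dr(X,col):
    u,v=pf(f,X);cv2.circle(big,(int((u-220+.5)*4),int((v-130+.5)*4)),1,col,-1)
for a in np.linspace(0,6.28,60):
    for X,c in(((.5394,-.2965,.097),(0,255,0)),((.480,-.2905,.079),(255,0,0)),((.5987,-.303,.088),(0,0,255))):
        dr(np.array(X)+[.007*np.cos(a),.007*np.sin(a),0]+b,c)
cv2.imwrite("pics/w6.png",big)
```

```text
18.5167 [ 0.53978557 -0.2952221   0.19031876] 0.5012646932582462
```

View pics/w6.png

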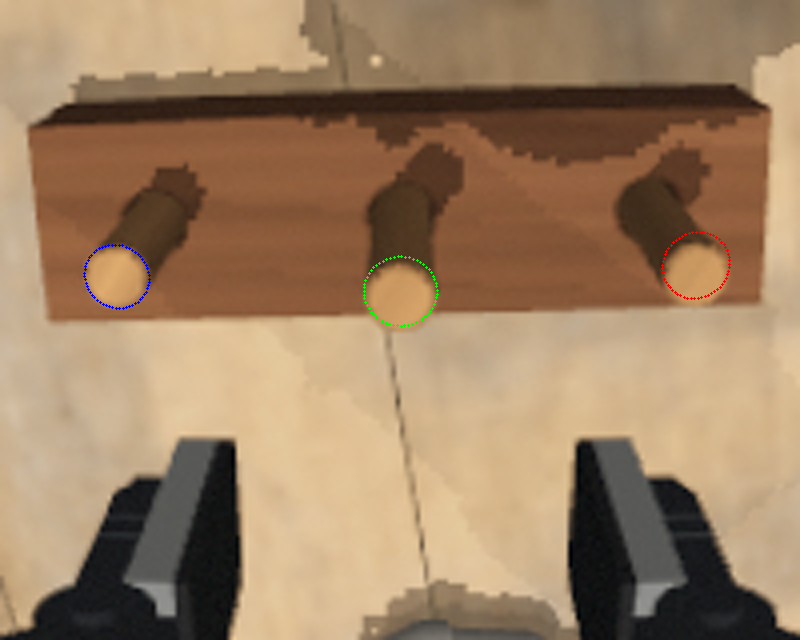

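View pics/w6a.png

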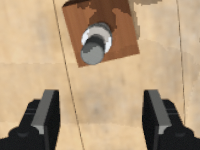

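The circles land on the three dowel tops, and the gauge stands upright in its stand. The middle dowel is the long one. Grasping it.

Run:
```python
from h import *
f=np.load("f6.npy",allow_pickle=True).item()["wrist"]
R=np.array(f["R"]);c0=-R.T@np.array(f["t"])
for x,y in((118,277),(400,292),(697,270)):
    u,v=int(220+x/4),int(130+y/4);c,d=fray(f,u,v);print((c+d*f["range_z"][v,u]/(R@d)[2]).round(4))
robot.grip(.38)
robot.move_straight([.5394,-.2967,.086],vel=.12)
robot.sleep(.3)
s=robot.sense();print(s["t"],s["tcp_pos"],s["wrist_force"])
robot.grip(0.0,50)
s=robot.sense();print(s["t"],s["tcp_pos"],s["wrist_force"],s["opening"])
robot.move_straight([.5394,-.2967,.190],vel=.12)
robot.goto([.5955,-.0203,.190],DOWN(-.15))
robot.move_straight([.5955,-.0203,.163],vel=.08); robot.sleep(.3)
s=robot.sense();print(s["t"],s["tcp_pos"],s["wrist_force"],s["opening"]);p=s["tcp_pos"]
fs={n:robot.grab_frame(n) for n in("side","scene","wrist")};np.save("f7.npy",fs,allow_pickle=True)
f=fs["wrist"]
big=cv2.resize(f["image"][140:290,245:395,::-1],None,fx=4,fy=4,interpolation=cv2.INTER_CUBIC)
b=np.array([-.0005,.0018,0])
def dr(X,col):
    u,v=pf(f,X);cv2.circle(big,(int((u-245+.5)*4),int((v-140+.5)*4)),1,col,-1)
for a in np.linspace(0,6.28,60):
    dr([.5956+.008*np.cos(a),-.0204+.008*np.sin(a),.072]+b,(0,255,0))
    dr([p[0]+.007*np.cos(a),p[1]+.007*np.sin(a),p[2]-.075]+b,(255,0,0))
    dr([p[0]+.007*np.cos(a),p[1]+.007*np.sin(a),p[2]+.011]+b,(0,0,255))
cv2.imwrite("pics/w7.png",big)
```

```text
[ 0.4797 -0.289   0.0789]
[ 0.5391 -0.2951  0.0972]
[ 0.5984 -0.3021  0.088 ]
20.25 [ 0.53968172 -0.29676086  0.08651188] [-0.65520765  0.2458916   0.62882689]
20.5583 [ 0.53946039 -0.29679897  0.08630906] [-1.25316418  1.22109837  2.33240424] 0.14394085237988122
23.45 [ 0.59573602 -0.02028019  0.16334588] [-0.55491962  1.16146715 -0.66156629] 0.14318546260456905
```

View pics/w7.png

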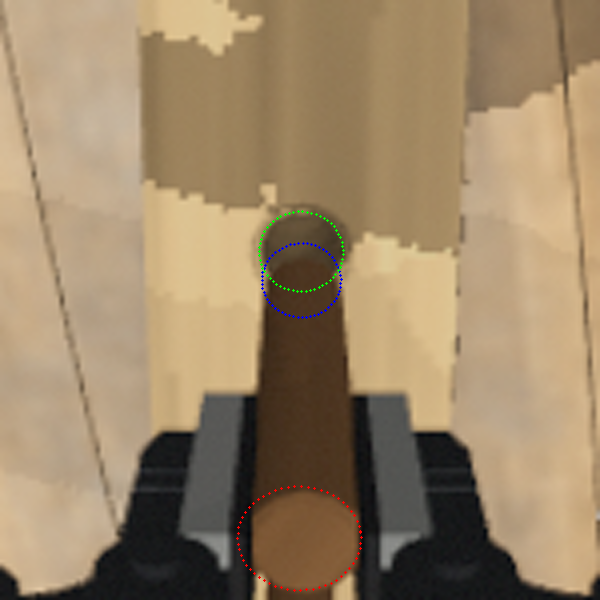

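The long dowel is held over the hole. Its foot edge looks about 1–2 mm short, near (303,262), so I'll check for tilt in the other views.

Run:
```python
from h import *
fs=np.load("f7.npy",allow_pickle=True).item();p=robot.sense()["tcp_pos"]
o=[]
for n in("scene","side"):
    f=fs[n];u,v=map(int,proj(f,(.5955,-.02,.09)))
    big=cv2.resize(f["image"][v-20:v+20,u-20:u+20,::-1],None,fx=10,fy=10,interpolation=cv2.INTER_CUBIC)
    def dr(X,col):
        a,b=proj(f,X);cv2.circle(big,(int((a-u+20+.5)*10),int((b-v+20+.5)*10)),2,col,-1)
    for k in range(0,90,10): dr((p[0],p[1],p[2]-.075+k/1000),(0,0,255))
    for a in np.linspace(0,6.28,40): dr((.5956+.008*np.cos(a),-.0204+.008*np.sin(a),.072),(0,255,0))
    o.append(big)
cv2.imwrite("pics/7b.png",np.hstack(o))
```

```text
(no output)
```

View pics/7b.png

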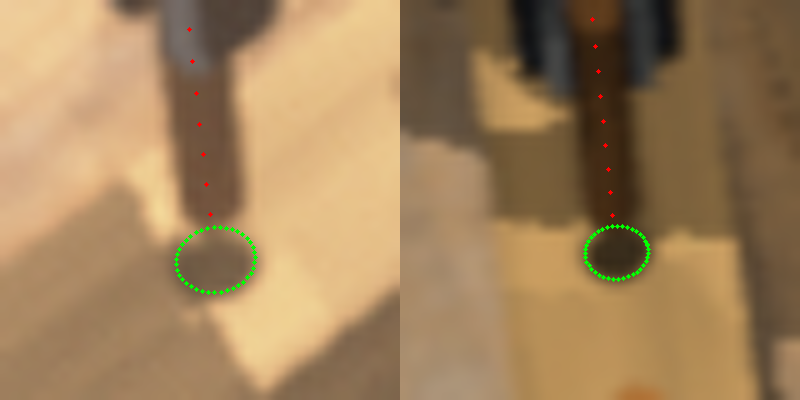

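The dowel is vertical, with about 1 mm offset in −y at most. I'll correct for that and insert.

Run:
```python
from h import *
c=robot.move_straight([.5956,-.0196,.135],vel=.04,contact_N=10)
s=robot.sense();print(c,s["tcp_pos"],s["wrist_force"],s["torque"])
if not c:
    c=robot.move_straight([.5956,-.0200,.090],vel=.04,contact_N=10)
    s=robot.sense();print(c,s["t"],s["tcp_pos"],s["wrist_force"],s["torque"])
```

```text
False [ 0.59577794 -0.01972832  0.13515558] [-0.07381581 -1.06108869 -0.39018342] [ 0.00364645 -0.03847267  0.01467262]
True 25.375 [ 0.59559481 -0.02012641  0.09523711] [-0.56904222  0.49356102  6.04777545] [ 0.0967451   0.31557903 -0.02194036]
```

Run:
```python
from h import *
robot.grip(.4); 
robot.move_straight([.5956,-.0202,.20],vel=.15); robot.sleep(.3)
fs={n:robot.grab_frame(n) for n in("side","scene","wrist")}
f=fs["wrist"];R=np.array(f["R"]);c0=-R.T@np.array(f["t"])
for X in((.5956,-.0203,.106),(.5855,-.0878,.106),(.606,.046,.106)):
    u,v=pf(f,np.array(X)+[-.0005,.0018,0]);u,v=int(round(u)),int(round(v))
    L=[]
    for du in(-1,0,1):
        for dv in(-1,0,1):
            c,d=fray(f,u+du,v+dv);L.append(c+d*f["range_z"][v+dv,u+du]/(R@d)[2])
    print((u,v),np.median(L,0).round(4))
cv2.imwrite("pics/w8.png",f["image"][:,:,::-1])
robot.goto([.5,.25,.30],DOWN(.3)); robot.sleep(.3)
fs={n:robot.grab_frame(n) for n in("side","scene")}
zoom(fs["scene"],225,160,425,330,4,"pics/s8.png");zoom(fs["side"],200,110,340,290,3,"pics/d8.png")
s=robot.sense();print(s["t"],s["joint_velocities"].round(3))
```

```text
(320, 201) [ 0.5948 -0.0182  0.1059]
(321, 277) [ 0.5854 -0.0862  0.1058]
(321, 113) [0.6056 0.0474 0.1058]
28.575 [-0.006 -0.002 -0.001  0.    -0.002  0.    -0.001]
```

View pics/s8.png

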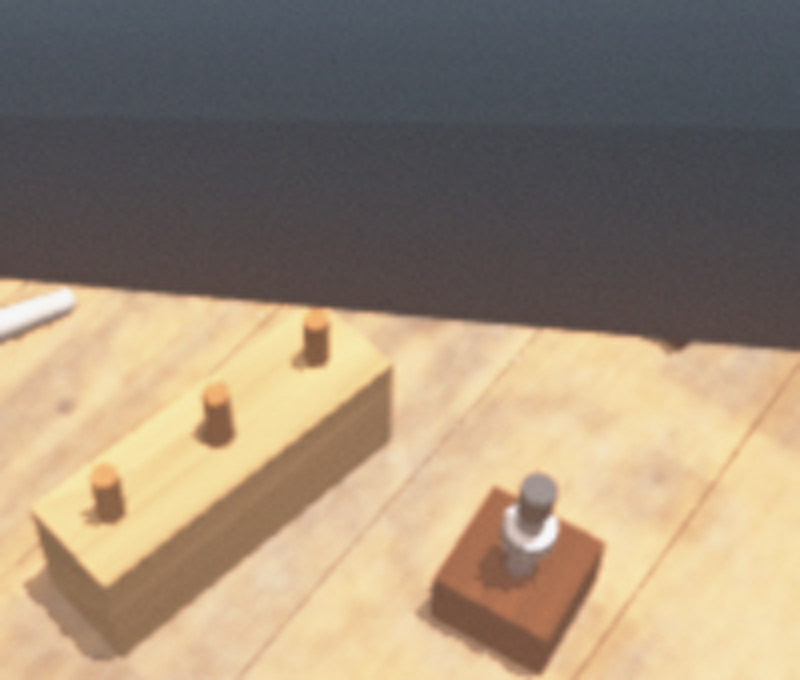

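View pics/w8.png

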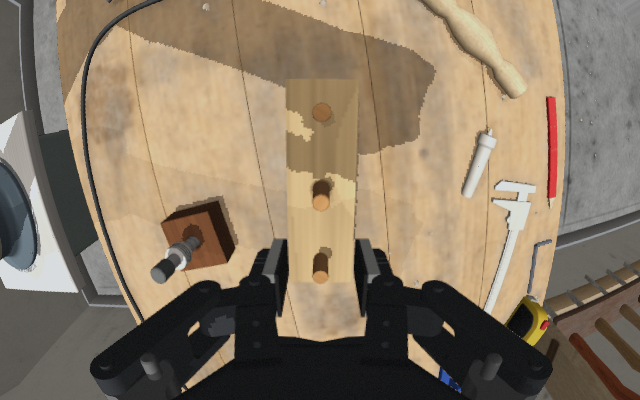

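View pics/d8.png

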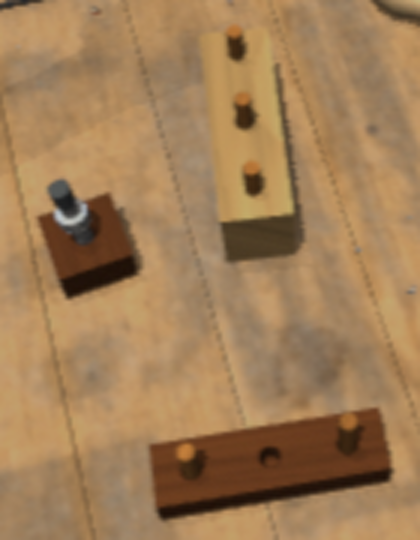

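The three tops are level (105.9, 105.8 and 105.8 mm) and the other two dowels are in the rack. The gauge looks to lean slightly more than before: its knob is at (60,188) in the zoomed side view, against (67,186) earlier. I'll measure the lean.

Run:
```python
from h import *
S=lambda x,y:(225+(x+.5)/4-.5,160+(y+.5)/4-.5)
D=lambda x,y:(200+(x+.5)/3-.5,110+(y+.5)/3-.5)
fs={n:robot.grab_frame(n) for n in("side","scene")}
X,r=tri([fs["scene"],fs["side"]],[S(540,483),D(60,188)]);print("top",X,r)
big=[]
for n in("scene","side"):
    f=fs[n];u,v=map(int,proj(f,(.443,-.0697,.07)))
    b=cv2.resize(f["image"][v-25:v+25,u-20:u+20,::-1],None,fx=10,fy=10,interpolation=cv2.INTER_CUBIC)
    for z in range(40,115,8):
        a,c=proj(f,(.443,-.0697,z/1000));cv2.circle(b,(int((a-u+20.5)*10),int((c-v+25.5)*10)),2,(0,0,255),-1)
    big.append(b)
cv2.imwrite("pics/9.png",np.hstack(big))
```

```text
top [ 0.43687841 -0.06862286  0.11466677] [np.float64(0.0005274942303794569), np.float64(0.0005274942303794268)]
```

View pics/9.png

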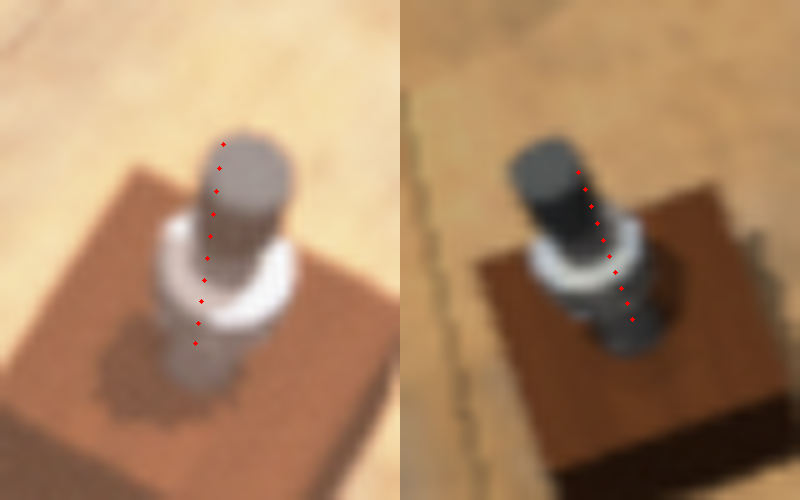

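The gauge is seated (top at 115 mm) but leans about 3.4° toward −x, which is within the hole's play. There is time to straighten it, so I'll take the knob, align it and release gently.

Run:
```python
from h import *
robot.grip(.6)
robot.goto([.4428,-.0697,.19],DOWN(-.15))
robot.move_straight([.4428,-.0697,.107],vel=.12); robot.sleep(.3)
robot.grip(0.0,25)
robot.sleep(.4)
s=robot.sense();print(s["t"],s["tcp_pos"],s["wrist_force"],s["opening"])
for o in(.19,.21,.24,.3,.45): robot.grip(o)
s=robot.sense();print(s["t"],s["tcp_pos"])
robot.move_straight([.4428,-.0697,.20],vel=.12)
robot.goto([.5,.25,.30],DOWN(.3)); robot.sleep(.2)
fs={n:robot.grab_frame(n) for n in("side","scene")}
print(robot.sense()["t"])
big=[]
for n in("scene","side"):
    f=fs[n];u,v=map(int,proj(f,(.443,-.0697,.07)))
    b=cv2.resize(f["image"][v-25:v+25,u-20:u+20,::-1],None,fx=10,fy=10,interpolation=cv2.INTER_CUBIC)
    for z in range(40,115,8):
        a,c=proj(f,(.443,-.0697,z/1000));cv2.circle(b,(int((a-u+20.5)*10),int((c-v+25.5)*10)),2,(0,0,255),-1)
    big.append(b)
cv2.imwrite("pics/10.png",np.hstack(big))
zoom(fs["side"],200,110,340,290,3,"pics/d10.png")
```

```text
32.2167 [ 0.44286586 -0.06975127  0.1070749 ] [-0.37687588  0.141226    3.58521298] 0.18327878707466327
33.4333 [ 0.44282076 -0.06972437  0.10701024]
35.9417
```

View pics/10.png

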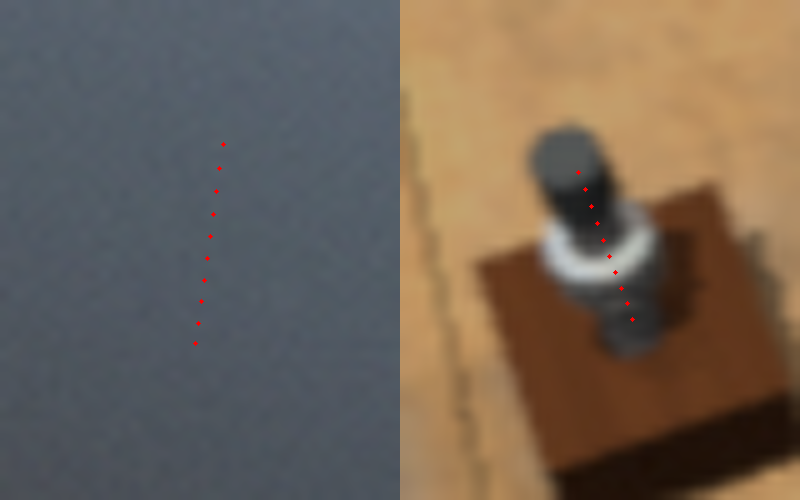

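View pics/d10.png

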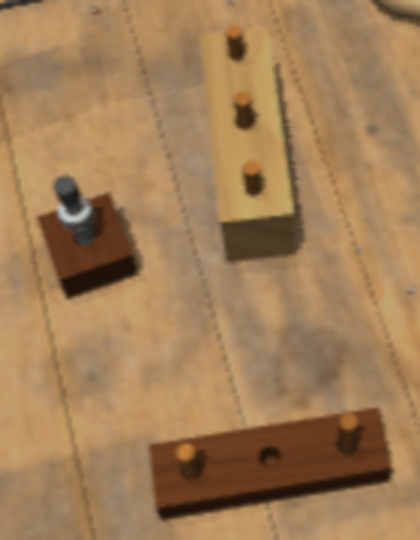

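The x lean is mostly gone. What remains is a small lean within the hole's 1 mm play, which any loose stand gives. Handing in.

```bash
python3 -c "
from plant import robot
print(robot.sense()['t']);robot.close_job()"
```

```text
35.9417
the job is handed in; nothing more can be done
```

The long dowel is fitted to the bottom of the hole and stands level with the uprights. The gauge is back in its stand with the collar left as set. I handed the job in at 35.9 s, and no verdict was reported.

**Gauging:** I stood the gauge in the hole with its tip on the bottom, let go, then took it by the collar and pressed the collar onto the block's face. The tip stopped at about 51.7 mm. After pressing, the collar's top read 88 mm, so its foot was on the 72 mm face. Both mean a 52 mm hole, which calls for the long dowel. I carried the gauge back by its knob so the setting would not shift.

**Fitting:** The long dowel went in first time and bottomed at the expected height. The last range readings put its top at 105.9 mm and both uprights at 105.8 mm. The other two dowels are still in the rack. The arm was never lowered near the lathe parts, but I did not check them with a separate measurement at the end.

**Not perfect:** After its return the gauge leaned about 3.4° toward −x. I gripped the knob again, straightened it and let go. A lean of up to about 2–3°, now toward +y, was still visible within the stand hole's play. I judged that final lean from the side camera only, because the arm blocked the scene view.

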